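Swing the strap home and spin down the lint trap's wing nut

TASK

Close up the lint trap: with a fingertip push the steel strap by its orange tab until it stops around the stud, under the blue wing nut, and only then spin the wing nut down clockwise (seen from above) with repeated light fingertip strokes on its wings until it is seated snug on the strap. Only push: do not pinch or grip the tab or the nut, do not force them hard against their stops, and leave the other things on the worktop where they are. Finish with the hand clear of everything.

Things in the scene. Friction and masses are not known exactly. Their poses are not given: they have to be found in the camera images.
- lint_trap: Grey box with white cover, fixed and immovable; place and yaw vary. Origin: on the worktop straight below the stud (the nut's axis). In its frame the cover spans x -103 to +53 mm, y -113 to +113 mm, its flat top at z = 55 mm; a hose stub sticks out 17 mm past each y side. The 7 mm steel stud ends at z = 92 mm. Strap pivot pin: x = 0, y = -75 mm, head at z = 64 mm.
- splash_plate (a point): Middle of the top edge of the trap's white upright splash plate behind the nut, at z = 100 mm. Its face toward the nut is at x = +32 mm in the trap's frame and runs from y = -50 to +50 mm. A finger has little room behind the nut: work from the trap's -x side.
- strap (a joint): Angle of the steel swing strap about its upright pivot, rad. 0 = home against its stop, the strap lying along the trap's +y with the stud in its slot; positive = swung out counterclockwise (seen from above) toward the trap's -x; starts at 0.3 to 0.6. The strap is 4 mm thick (top at z = 59 mm) and 24 mm wide. It stays where it is left; about 1 N at the tab moves it.
- strap_tab (a point): Centre of the orange upright tab at the strap's free end, 160 mm from the pivot, at z = 68 mm. The tab is 22 mm along the strap, 7 mm across it, and stands from z = 55 to 81 mm. Push its side that looks to the trap's -x.
- wing_nut (a joint): Angle by which the blue wing nut is unscrewed, rad. 0 = seated on the strap, a firm stop; positive = counterclockwise seen from above; starts at 3.6 to 5.4. At 0 the two wings lie along the trap's y. Turning clockwise lowers it 6 mm a turn. It stays where it is left; about 2 N near the end of a wing turns it. It cannot come off.
- wing_tip (a point): The outer end of one wing at mid height of the wings, 27 mm from the axis. The other wing is opposite. Each wing is a flat upright blade 7 mm thick, from the hub (8 mm radius, with a 12 mm radius flange 3 mm thick at the bottom) out to 27 mm radius, 18 mm tall; with the nut seated the wings span z = 63 to 81 mm.
- nut_axis (a point): Point on the nut's upright axis at mid height of the wings; z = 72 mm when seated, 3 to 5 mm higher at the start.
- scrub_brush: Bystander: wooden brush with bristles, 73x148x44 mm, loose, to the left. Origin: centre of the underside (as for all bystanders).
- dryer_ball_1: Bystander: pale wool ball about 68 mm across, loose, to the right.
- dryer_ball_2: Bystander: darker grey wool ball about 65 mm across, loose, to the right.
- tape_measure: Bystander: yellow tape measure, 64x56x53 mm, loose, beside the trap's left (+y) end.
- thread_spool_5: Bystander: small spool of ochre thread, 25 mm across, 43 mm tall, standing loose beside the trap's right (-y) end.
- peg_3: Bystander: teal clothes peg, 15x72x12 mm, lying loose in front of the trap.

How it is judged:
On the way, in this order (a step that is already met when the one before it is completed fails the run):
1. the strap is pushed home around the stud while the nut is still loose (value of joint strap below 0.07 rad and value of joint wing_nut above 3 rad), for 0.2 s.
2. the nut is spun down until it is snug on the strap (value of joint strap below 0.07 rad and value of joint wing_nut below 0.3 rad), for 0.2 s.
At the end, for the whole second after the job is handed in: The strap is home (within 0.07 rad of its stop), the wing nut is seated (within 0.3 rad, about 17 degrees, of its stop) and at rest (all of step 2 and velocity of joint wing_nut between -0.05 and 0.05 rad/s); the robot touches nothing.
It fails at once if the wing nut is gripped or forced (more than 30 N from the fingers) (contact force between the fingers and wing_nut above 30 N).
It fails at once if the strap is gripped or forced (more than 30 N from the fingers) (contact force between the fingers and strap above 30 N).
It fails at once if a bystander is lifted or moved by more than 30 mm (distance of any of scrub_brush, dryer_ball_1, dryer_ball_2, tape_measure, thread_spool_5, peg_3 from where it was at the start of the episode above 0.03 m).
It also fails if it takes over 70 s, if anything falls off the work surface, if the arm or the gripper's body presses on something with over 40 N, if the wrist force passes 120 N, or if a joint passes its speed limit or range.

ROBOT

A 6-joint arm with a two-finger parallel gripper is mounted at the origin on a cart in front of the work surface, level with it; the furniture and walls round the work are solid. World frame = base frame: x ahead of the robot, y to its left, z up, the work surface at z = 0. Lengths are in m, angles in rad, forces in N, time in s.
With the tool pointing down it reaches from about 0.375 to 0.9 m from the base axis. Payload 3.1 kg.
Tool frame: the origin (TCP) lies between the finger pads; the fingertips stand env.tip_extent ahead of it and the grasp point (between the pads) lies 2 mm behind it (env.tip_extent is the distance from the TCP to the fingertips, in m); z points along the fingers, x is the direction in which the jaws open and shut, and the axes are right-handed (so a half turn about z gives the same grasp; the last joint's range is limited). The gripper opens to 85 mm and grips with 20 to 120 N. Pads are 22 mm wide; open, the fingers measure 114 mm over their backs; the gripper's body (76 mm by 85 mm) begins 54 mm behind the grasp point. The pads swing forward as they close: fully open they stand 13 mm farther back than shut.
Start: joints at [1.133, 0.527, 1.433, -0, 1.181, -0.178], TCP at [0.161, 0.604, 0.248] pointing down, gripper open.
Joint ranges: [-3.08, 3.08], [-0.75, 2.2], [0.22, 2.44], [-1.43, 4.57], [0, 2.65], [-2.85, 2.85]. Speed limits (rad/s): [2.79, 2.79, 3.14, 3.14, 3.14, 3.14].

INTERFACE

Orientations are given as a rotation vector (axis times angle).
In Python, from bench import env gives the robot as it stands.
- The arm moves only by the tool step_arm, never from a script. Its argument "commands" is a list that holds one entry, the list of rows, each a list of 7 numbers: the turn, a rotation vector about the world's x, y, z in rad, then the shift along the world's x, y, z in mm, then the opening, from -1 (shut) to 1 (fully open). In form: [[[wx, wy, wz, dx, dy, dz, claw], ...]]. A call has exactly 10 rows; each row is the pose to reach, as a shift and turn from the pose commanded when the call began; what a row does not reach only later rows make up. A row lasts 1/8 s, in which the tool goes at most 62.5 mm and 10.7 degrees, less where a joint would pass 70% of its speed; a pose out of reach is approached as far as the arm can. A call with a gripper value outside its range is refused whole. The fingers move at their own pace and stop on an object; the grip force is fixed at half the most. Time passes only in rows, so rows that repeat a pose let the fingers close, or fill a call up. It gives the time, the measured TCP pose, the force and the opening at its end, in the units of the state.
- env.sense(): the state, without advancing time (a new reading comes with each control period).
- env.snapshot(name): name is "side" or "top"; returns a dict with "img" (400x640x3 uint8, blue, green, red), "mtx" (3x3 intrinsics, pixels), "cam_to_world" (4x4, takes a point from camera to world coordinates). Camera axes: x right, y down, z forward; pixel columns grow to the right and rows downward; lengths in m; the calibration is good to about 2 mm. A picture is of the moment at which its call begins. There is no depth.
- env.sign_off(): hands the job in, once; it reports no verdict.
Trained networks look in a picture, given as the dict that the camera call returned (one of the last four; its "shot" number tells which), for a name from the list of things; names that differ only in an ending like _2 or _b are one class to them, and where a whole thing is asked for, a point or a joint stands for the part that bears it (a point fixed in the world has none). Each returns a list of dicts, best first, with "conf" (0 to 1); they miss things now and then, are a little off and sometimes report something else, mostly with a low value. They report only what shows in the picture. A call takes as long as a camera call.
- env.regions_of(label, picture): "region" (400x640 bool, what is visible of it) and "extent" ([left, top, right, bottom] in pixels, round what is visible of it).
- env.place_of(label, picture): "centre" ([column, row] in pixels: a listed point, or the origin of a listed thing).
The state is a dict: "time_s": time; "joints": joint angles; "joint_vel": joint speeds; "effort": joint torques, N m; "tcp_pos": TCP position; "orientation": TCP orientation; "force": force on the tool from outside, world axes, zero at the start; "moment": the same for the moment, N m; "grip_width": finger opening in m.
Only numpy, scipy, OpenCV 4.12 (cv2) and the standard library are available. Lean on these libraries where they do the work, as an engineer would, in place of code of your own. Each camera call takes 0.05 s, during which the arm holds its last target. There are 200 camera calls.

## Working session

There is one attempt and no reset: what is moved stays moved. The work goes in short steps, Python scripts to look and compute and a tool call to move; the robot and the scene stay as the last step left them, time stands still between calls to the robot, and variables do not carry over. Pictures are saved under pics/ and viewed, about 8 in all and at most 12, crops included, and the job is handed in when it is done.

Besides the shell and the picture viewer there is one more tool, called after "Call:" by a JSON object that holds its "fn" and its "kwargs", one argument or row to a line. step_arm: Moves the arm, as the interface text tells. Its arguments: {"type":"object","properties":{"commands":{"type":"array"}},"required":["commands"]}

```bash
mkdir -p pics
cat > h.py <<'E'
import numpy as np, cv2
from bench import env
def px2w(p,s,z):
    K=s["mtx"];T=s["cam_to_world"]
    d=T[:3,:3]@np.linalg.solve(K,[p[0],p[1],1.]); o=T[:3,3]
    return (o+d*(z-o[2])/d[2])
def w2px(P,s):
    T=np.linalg.inv(s["cam_to_world"]); c=T[:3,:3]@np.array(P)+T[:3,3]; q=s["mtx"]@c
    return q[:2]/q[2]
def tri(pa,sa,pb,sb):
    A=[];b=[]
    for p,s in((pa,sa),(pb,sb)):
        T=s["cam_to_world"];d=T[:3,:3]@np.linalg.solve(s["mtx"],[p[0],p[1],1.]);d/=np.linalg.norm(d)
        M=np.eye(3)-np.outer(d,d);A.append(M);b.append(M@T[:3,3])
    return np.linalg.lstsq(np.vstack(A),np.hstack(b),rcond=None)[0]
E
python3 - <<'E'
from h import *
np.set_printoptions(precision=4,suppress=True)
t=env.snapshot("top");s=env.snapshot("side")
cv2.imwrite("pics/t0.png",t["img"]);cv2.imwrite("pics/s0.png",s["img"])
print(env.tip_extent,env.sense())
for n,c in(("top",t),("side",s)): print(n,c["cam_to_world"],c["mtx"][0])
for l,z in(("lint_trap",0),("splash_plate",.1),("strap_tab",.068),("nut_axis",.076),("wing_tip",.076),("tape_measure",0),("thread_spool_5",0),("peg_3",0),("scrub_brush",0),("dryer_ball_1",0)):
    for n,c in(("top",t),("side",s)):
        for r in env.place_of(l,c)[:2]: print(l,n,np.round(r["conf"],2),np.array(r["centre"]),px2w(r["centre"],c,z))
E
```

```text
0.017 {'time_s': 0.1, 'joints': array([ 1.1325,  0.5284,  1.4338, -0.    ,  1.1814, -0.1785]), 'joint_vel': array([-0.0004, -0.0005, -0.0038,  0.0013,  0.0003,  0.0022]), 'effort': array([ -0.0002, -44.3303, -17.8587,  -0.0002,   0.0039,  -0.    ]), 'tcp_pos': array([0.1603, 0.6035, 0.2474]), 'orientation': array([ 2.4897,  1.9145, -0.0028]), 'force': array([-0.0019, -0.0627, -0.277 ]), 'moment': array([ 0.0557,  0.0326, -0.001 ]), 'grip_width': 0.08506879547123758}
top [[ 0.0007 -0.9899  0.142   0.3733]
 [-1.     -0.0007  0.0002  0.0349]
 [-0.0001 -0.142  -0.9899  1.1418]
 [ 0.      0.      0.      1.    ]] [419.7641   0.     310.5706]
side [[ 0.3286 -0.7182  0.6134 -0.3647]
 [-0.9444 -0.2574  0.2046 -0.2522]
 [ 0.0109 -0.6465 -0.7628  1.1488]
 [ 0.      0.      0.      1.    ]] [507.8801   0.     326.6493]
lint_trap top 0.82 [347.2 199.9] [ 0.5534 -0.0657  0.    ]
lint_trap top 0.54 [311.9 210.4] [0.5242 0.0315 0.    ]
lint_trap side 0.75 [364.1 211.3] [ 0.5519 -0.0619  0.    ]
lint_trap side 0.7 [332.6 238.3] [ 0.4296 -0.0067  0.    ]
splash_plate top 0.58 [352.9 180.4] [ 0.5876 -
[... 564 characters left out ...]
.87 [308.7 196.5] [0.5507 0.1096 0.    ]
thread_spool_5 top 0.44 [388.  237.8] [ 0.4492 -0.1753  0.    ]
thread_spool_5 side 0.5 [395.8 251. ] [ 0.4472 -0.1832  0.    ]
peg_3 top 0.5 [323.8 247. ] [ 0.4242 -0.0007  0.    ]
peg_3 side 0.62 [332.9 238. ] [ 0.4308 -0.0071  0.    ]
peg_3 side 0.43 [370.7 185.3] [ 0.6562 -0.052   0.    ]
scrub_brush top 0.96 [172.5 221.2] [0.4942 0.4126 0.    ]
scrub_brush side 0.73 [211.8 186.6] [0.4889 0.3986 0.    ]
dryer_ball_1 top 0.94 [454.4 188.5] [ 0.5855 -0.3623  0.    ]
dryer_ball_1 top 0.9 [454.5 233.2] [ 0.4619 -0.3567  0.    ]
dryer_ball_1 side 0.79 [465.7 229.5] [ 0.5854 -0.352   0.    ]
dryer_ball_1 side 0.69 [462.9 270.1] [ 0.4475 -0.3667  0.    ]
```

Run:
```python
import cv2,numpy as np
t=cv2.imread("pics/t0.png")[130:270,250:420];s=cv2.imread("pics/s0.png")[120:290,270:440]
a=cv2.resize(t,None,fx=2.35,fy=2.35,interpolation=2);b=cv2.resize(s,None,fx=2.35,fy=2.35,interpolation=2)
o=np.zeros((400,799,3),np.uint8);o[:a.shape[0],:a.shape[1]]=a[:,:399];o[:b.shape[0],400:400+b.shape[1]]=b[:,:399];cv2.imwrite("pics/c0.png",o)
```

```text
Traceback (most recent call last):
ValueError: could not broadcast input array from shape (329,399,3) into shape (329,400,3)
```

```bash
cat >> h.py <<'E'
def pair(t,s,name,tb=(250,130),sb=(270,120)):
    a=t["img"][tb[1]:tb[1]+140,tb[0]:tb[0]+160];b=s["img"][sb[1]:sb[1]+140,sb[0]:sb[0]+160]
    cv2.imwrite(name,cv2.resize(np.hstack([a,b]),None,fx=2.5,fy=2.5,interpolation=cv2.INTER_CUBIC))
E
python3 - <<'E'
from h import *
pair({"img":cv2.imread("pics/t0.png")},{"img":cv2.imread("pics/s0.png")},"pics/c0.png")
E
```

```text
(no output)
```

View pics/c0.png

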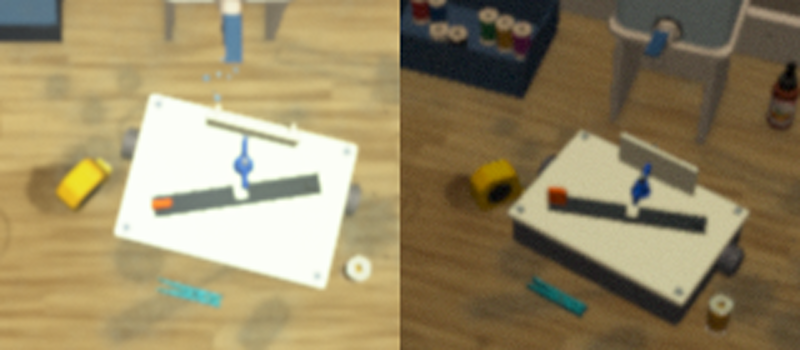

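The top view shows the cover corners at crop px (150,95), (357,147), (325,288) and (117,235). The nut is at (243,163) with its wings vertical. The orange tab is at (162,204), and the plate lies behind the nut. Next I'll fit the trap pose.

Run:
```python
from h import *
from scipy.optimize import least_squares
np.set_printoptions(precision=4,suppress=True)
t=env.snapshot("top");s=env.snapshot("side")
def up(c,o): return np.array(c)/2.5+np.array(o)
L=[(.053,.113),(.053,-.113),(-.103,-.113),(-.103,.113)]
obs=[]
for c,l in zip([(150,95),(357,147),(325,288),(117,235)],L): obs.append((t,up(c,(250,130)),l))
for c,l in zip([(585,131),(747,212),(680,307),(512,211)],L): obs.append((s,up((c[0]-400,c[1]),(270,120)),l))
def f(p,ob=obs):
    r=[]
    for k,o,l in ob:
        c,n=np.cos(p[2]),np.sin(p[2])
        r+=list(w2px([p[0]+c*l[0]-n*l[1],p[1]+n*l[0]+c*l[1],.055],k)-o)
    return np.array(r)
for ob in(obs[:4],obs[4:],obs):
    q=least_squares(lambda p:f(p,ob),[.557,-.065,-.25]);print(q.x,q.fun)
p=q.x;R=np.array([[np.cos(p[2]),-np.sin(p[2])],[np.sin(p[2]),np.cos(p[2])]])
for l in("nut_axis","strap_tab","wing_tip","splash_plate"):
    a=env.place_of(l,t);b=env.place_of(l,s)
    if a and b:
        w=tri(a[0]["centre"],t,b[0]["centre"],s);print(l,w,"trap frame",R.T@(w[:2]-p[:2]))
```

```text
[ 0.5524 -0.0605 -0.2454] [ 0.1839 -0.3809  0.6791 -0.7413  0.3934  0.5518 -1.2473  0.495 ]
[ 0.5519 -0.0653 -0.2719] [-0.4217 -0.9843  2.0453  0.5912  0.3633 -0.1641 -2.0233  0.1173]
[ 0.5523 -0.0626 -0.2559] [ 1.3206 -0.7217  1.6153 -0.2305  0.7292  0.9252 -0.6939 -0.015  -1.8045
 -1.06    1.1895 -0.3075  0.3159 -0.7364 -2.757   0.426 ]
nut_axis [ 0.556  -0.0633  0.0816] trap frame [0.0038 0.0003]
strap_tab [0.512  0.0212 0.0745] trap frame [-0.0602  0.0709]
wing_tip [ 0.5864 -0.0598  0.0782] trap frame [0.0323 0.0114]
splash_plate [ 0.5955 -0.0628  0.093 ] trap frame [0.0418 0.0108]
```

Call:
{"fn": "step_arm", "kwargs": {
  "commands": [
    [[0,0,0,32,-58,0,-1],[0,0,0,65,-117,0,-1],[0,0,0,98,-175,0,-1],[0,0,0,130,-234,0,-1],[0,0,0,162,-292,0,-1],[0,0,0,195,-350,-10,-1],[0,0,0,228,-409,-30,-1],[0,0,0,260,-467,-50,-1],[0,0,0,293,-525,-70,-1],[0,0,0,320,-584,-100,-1]]
  ]
}}

```text
time_s: 2.85
tcp_pos: [0.4589, 0.0649, 0.169]
orientation: [2.489, 1.913, 0.004]
force: [0.9, 0.3, 0.3]
grip_width: 0.0
```

Call:
{"fn": "step_arm", "kwargs": {
  "commands": [
    [[0,0,0,0,0,0,-1],[0,0,0,0,0,0,-1],[0,0,0,0,0,-10,-1],[0,0,0,0,0,-20,-1],[0,0,0,0,0,-30,-1],[0,0,0,0,0,-40,-1],[0,0,0,0,0,-50,-1],[0,0,0,0,0,-50,-1],[0,0,0,0,0,-50,-1],[0,0,0,0,0,-50,-1]]
  ]
}}

```text
time_s: 4.1
tcp_pos: [0.4573, 0.0668, 0.1192]
orientation: [2.49, 1.915, 0.001]
force: [0.4, -0.7, -0.3]
grip_width: -0.0002
```

Run:
```python
from h import *
np.set_printoptions(precision=4,suppress=True)
t=env.snapshot("top");s=env.snapshot("side");st=env.sense()
print(st["time_s"],st["tcp_pos"],st["orientation"],st["force"],st["grip_width"])
P=st["tcp_pos"]
for k,o,n in((t,(250,130),"t"),(s,(270,120),"s")):
    for dz in (0,-.017,-.03):
        q=w2px(P+[0,0,dz],k);print(n,dz,(q-np.array(o))*2.5+[400*(n=="s"),0]);
        cv2.circle(k["img"],tuple(np.int32(np.round(q))),0,(0,255,0),-1)
pair(t,s,"pics/c1.png")
```

```text
4.2 [0.4573 0.0668 0.1192] [2.4901 1.9145 0.0009] [ 0.808   0.5551 -0.5079] 0.00021495618167325308
t 0 [118.9213 252.945 ]
t -0.017 [119.4491 254.3508]
t -0.03 [119.8413 255.3955]
s 0 [501.8493 191.4098]
s -0.017 [502.0539 201.6728]
s -0.03 [502.2078 209.3907]
```

View pics/c1.png

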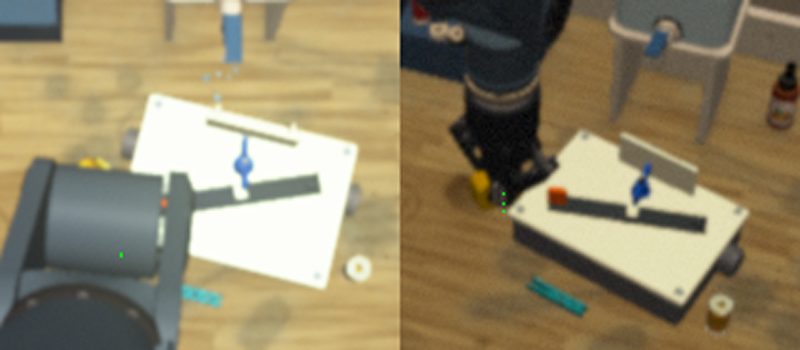

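Call:
{"fn": "step_arm", "kwargs": {
  "commands": [
    [[0,0,0,15,-24,0,-1],[0,0,0,29,-47,0,-1],[0,0,0,29,-47,-20,-1],[0,0,0,29,-47,-38,-1],[0,0,0,29,-47,-38,-1],[0,0,0,37,-47,-38,-1],[0,0,0,46,-47,-38,-1],[0,0,0,55,-46,-38,-1],[0,0,0,64,-46,-38,-1],[0,0,0,72,-46,-38,-1]]
  ]
}}

```text
time_s: 5.45
tcp_pos: [0.5298, 0.0209, 0.0811]
orientation: [2.49, 1.915, 0.0]
force: [-1.2, -0.8, 1.4]
grip_width: 0.0001
```

Call:
{"fn": "step_arm", "kwargs": {
  "commands": [
    [[0,0,0,5,0,0,-1],[0,0,0,10,0,0,-1],[0,0,0,15,0,0,-1],[0,0,0,19,0,0,-1],[0,0,0,22,1,0,-1],[0,0,0,25,1,0,-1],[0,0,0,27,1,0,-1],[0,0,0,29,1,0,-1],[0,0,0,30,1,0,-1],[0,0,0,30,1,0,-1]]
  ]
}}

```text
time_s: 6.7
tcp_pos: [0.5593, 0.0219, 0.0809]
orientation: [2.49, 1.915, 0.001]
force: [0.5, -1.2, 0.4]
grip_width: 0.0002
```

Run:
```python
from h import *
np.set_printoptions(precision=4,suppress=True)
t=env.snapshot("top");s=env.snapshot("side");st=env.sense()
print(st["time_s"],st["tcp_pos"],st["force"])
pair(t,s,"pics/c2.png")
for l in("strap_tab","nut_axis","wing_tip"):
  for k in(t,s): print(l,[(r["conf"],np.array(r["centre"]),px2w(r["centre"],k,.07)) for r in env.place_of(l,k)[:1]])
```

```text
6.8 [0.5593 0.0219 0.0809] [ 0.4419 -0.3443 -0.2379]
strap_tab []
strap_tab [(0.73, array([339.2, 180.8]), array([0.5801, 0.0259, 0.07  ]))]
nut_axis [(0.59, array([348.2, 194.3]), array([ 0.5571, -0.0622,  0.07  ]))]
nut_axis [(0.55, array([393.3, 250.6]), array([ 0.3968, -0.181 ,  0.07  ]))]
wing_tip [(0.42, array([344.5, 184.2]), array([ 0.5837, -0.053 ,  0.07  ]))]
wing_tip [(0.56, array([371.1, 180. ]), array([ 0.6141, -0.0597,  0.07  ]))]
```

View pics/c2.png

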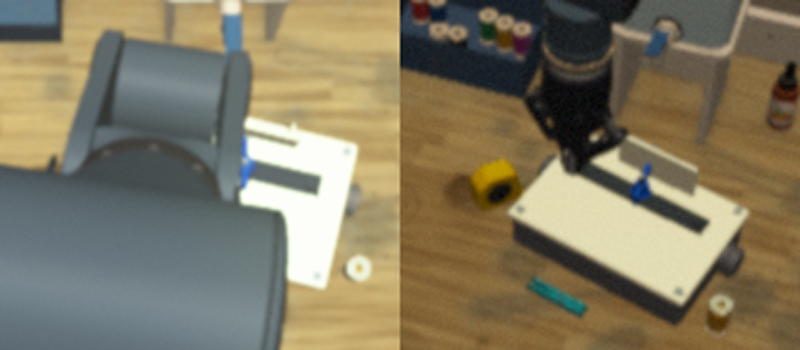

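The strap now runs under the nut and is nearly home, with no stop force yet. I'll creep forward.

Call:
{"fn": "step_arm", "kwargs": {
  "commands": [
    [[0,0,0,1,0,0,-1],[0,0,0,1,0,0,-1],[0,0,0,2,0,0,-1],[0,0,0,2,0,0,-1],[0,0,0,3,0,0,-1],[0,0,0,3,0,0,-1],[0,0,0,3,0,0,-1],[0,0,0,3,0,0,-1],[0,0,0,3,0,0,-1],[0,0,0,3,0,0,-1]]
  ]
}}

```text
time_s: 8.35
tcp_pos: [0.5606, 0.022, 0.0808]
orientation: [-2.489, -1.914, 0.004]
force: [-4.9, -0.6, 3.0]
grip_width: 0.0001
```

Stop felt: 4.9 N, commanded 1.7 mm past. I'll back off and lift to look, and simulate the nut strokes at the same time.

Call:
{"fn": "step_arm", "kwargs": {
  "commands": [
    [[0,0,0,-10,0,0,-1],[0,0,0,-30,0,0,-1],[0,0,0,-45,-10,25,-1],[0,0,0,-60,-40,50,-1],[0,0,0,-60,-80,50,-1],[0,0,0,-60,-120,50,-1],[0,0,0,-60,-150,50,-1],[0,0,0,-60,-150,50,-1],[0,0,0,-60,-150,50,-1],[0,0,0,-60,-150,50,-1]]
  ]
}}

```text
time_s: 9.6
tcp_pos: [0.5019, -0.1269, 0.1308]
orientation: [-2.489, -1.916, -0.0]
force: [0.4, -1.0, -0.5]
grip_width: 0.0001
```

```bash
cat > sim.py <<'E'
import numpy as np, cv2
def rect(c,h): return [[c[0]+a*h[0],c[1]+b*h[1]] for a,b in((1,1),(1,-1),(-1,-1),(-1,1))]
def hit(phi,f):   # nut angle phi, finger centre f (trap frame, mm)
    u=np.array([-np.sin(phi),np.cos(phi)]);v=np.array([-u[1],u[0]])
    W=np.float32([27*a*u+3.5*b*v for a,b in((1,1),(1,-1),(-1,-1),(-1,1))])
    return cv2.intersectConvexConvex(W,np.float32(rect(f,(11,14.5))))[0]>1e-3
def run(phi,path,n=40):
    out=[]
    for a,b in zip(path[:-1],path[1:]):
        for k in range(n):
            f=np.array(a)+(np.array(b)-a)*(k+1)/n;i=0
            while hit(phi,f) and i<400: phi-=.005;i+=1
            if i>=80: print("JAM",f,phi);return out
            d=np.linalg.norm(np.maximum(np.abs(f)-[11,14.5],0))
            if d<8.5: print("hub!",f,d)
        out.append((b,round(phi,2)))
    return out
E
python3 - <<'E'
from h import *; from sim import *
np.set_printoptions(precision=4,suppress=True)
t=env.snapshot("top");s=env.snapshot("side");st=env.sense()
print(st["time_s"],st["tcp_pos"],st["force"]);pair(t,s,"pics/c3.png")
P=[(-8,-36),(-20,-32),(-26,-22),(-28,-10),(-29,0),(-27,10),(-24,20),(-19,25),(-12,27),(-5,28),(2,29),(9,29)]
for d in((0,0),(3,3),(-3,-3),(3,-3),(-3,3)):
  print(d,[q[1] for q in run(1.82,[np.add(p,d) for p in P])],[q[1] for q in run(2.2,[np.add(p,d) for p in P])])
E
```

```text
9.7 [ 0.502  -0.127   0.1309] [-0.0821 -1.0476 -0.2757]
(0, 0) [1.82, 1.72, 1.11, 0.74, 0.5, 0.37, 0.17, -0.2, -0.66, -0.91, -1.08] [2.14, 1.72, 1.11, 0.74, 0.5, 0.37, 0.17, -0.2, -0.66, -0.91, -1.08]
(3, 3) [1.82, 1.61, 0.86, 0.56, 0.37, 0.25, 0.06, -0.35, -0.68, -0.89, -1.0] [2.0, 1.61, 0.86, 0.56, 0.37, 0.25, 0.06, -0.35, -0.68, -0.89, -1.0]
(-3, -3) [1.82, 1.82, 1.32, 0.92, 0.65, 0.5, 0.29, 0.02, -0.6, -0.95, -1.15] [2.2, 1.84, 1.32, 0.92, 0.65, 0.5, 0.29, 0.02, -0.6, -0.95, -1.15]
(3, -3) [1.82, 1.82, 1.21, 0.73, 0.41, 0.25, 0.06, -0.57, -0.96, -1.12, -1.24] [2.2, 1.84, 1.21, 0.73, 0.41, 0.25, 0.06, -0.57, -0.96, -1.12, -1.24]
(-3, 3) [1.82, 1.61, 1.05, 0.75, 0.65, 0.5, 0.29, 0.02, -0.39, -0.69, -0.91] [2.0, 1.61, 1.05, 0.75, 0.65, 0.5, 0.29, 0.02, -0.39, -0.69, -0.91]
```

View pics/c3.png

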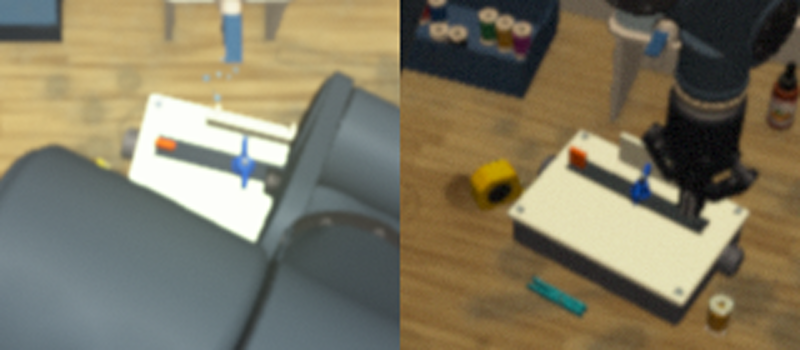

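```bash
cat >> sim.py <<'E'
N=np.array([554.7,-62.6]);c,s_=np.cos(-.25),np.sin(-.25);R=np.array([[c,-s_],[s_,c]])
def shifts(P,tcp):
    return np.round([N+R@np.array(p)-np.array(tcp[:2])*1000 for p in P]).astype(int).tolist()
E
python3 - <<'E'
from sim import *
P=[(-8,-38),(-20,-32),(-26,-22),(-28,-10),(-29,0),(-27,10),(-24,20),(-19,25),(-12,27),(-5,28),(2,29),(9,29),(-20,34),(-45,30),(-45,-40)]
print(shifts(P,(.502,-.127)))
E
```

```text
[[36, 30], [25, 38], [22, 50], [23, 62], [25, 72], [29, 81], [34, 90], [40, 93], [48, 94], [55, 93], [62, 92], [69, 90], [42, 102], [17, 105], [-1, 37]]
```

Strap is home and the nut untouched: wings at crop top (245,140)-(245,187). Next comes stroke 1.

Call:
{"fn": "step_arm", "kwargs": {
  "commands": [
    [[0,0,0,36,30,0,-1],[0,0,0,36,30,-23,-1],[0,0,0,36,30,-46,-1],[0,0,0,36,30,-46,-1],[0,0,0,25,38,-46,-1],[0,0,0,22,44,-46,-1],[0,0,0,22,50,-46,-1],[0,0,0,22,56,-46,-1],[0,0,0,23,62,-46,-1],[0,0,0,23,62,-46,-1]]
  ]
}}

```text
time_s: 10.95
tcp_pos: [0.5252, -0.0656, 0.085]
orientation: [-2.49, -1.916, -0.0]
force: [-0.6, -0.7, -0.9]
grip_width: -0.0001
```

Run:
```python
from h import *
np.set_printoptions(precision=4,suppress=True)
t=env.snapshot("top");s=env.snapshot("side");st=env.sense()
print(st["time_s"],st["tcp_pos"],st["force"]);pair(t,s,"pics/c4.png")
```

```text
11.05 [ 0.5253 -0.0659  0.0849] [ 0.0895 -1.4635 -0.6529]
```

View pics/c4.png

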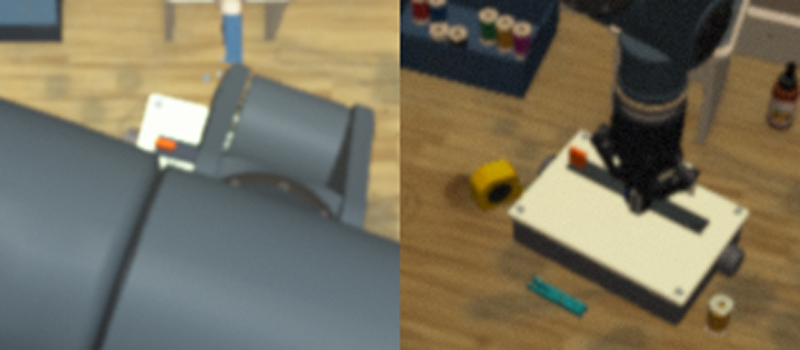

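Forces are light. Continuing the stroke past the +y side, then backing out.

Call:
{"fn": "step_arm", "kwargs": {
  "commands": [
    [[0,0,0,2,10,0,-1],[0,0,0,6,19,0,-1],[0,0,0,11,28,0,-1],[0,0,0,17,31,0,-1],[0,0,0,25,32,0,-1],[0,0,0,32,31,0,-1],[0,0,0,39,30,0,-1],[0,0,0,46,28,0,-1],[0,0,0,46,28,0,-1],[0,0,0,46,28,0,-1]]
  ]
}}

```text
time_s: 12.3
tcp_pos: [0.5728, -0.0385, 0.0853]
orientation: [2.488, 1.913, 0.004]
force: [-0.3, 0.7, -0.6]
grip_width: 0.0002
```

Call:
{"fn": "step_arm", "kwargs": {
  "commands": [
    [[0,0,0,-12,6,0,-1],[0,0,0,-27,12,0,-1],[0,0,0,-50,15,0,-1],[0,0,0,-80,15,25,-1],[0,0,0,-80,-30,46,-1],[0,0,0,-70,-80,46,-1],[0,0,0,-70,-120,46,-1],[0,0,0,-70,-120,46,-1],[0,0,0,-70,-120,46,-1],[0,0,0,-70,-120,46,-1]]
  ]
}}

```text
time_s: 13.55
tcp_pos: [0.5004, -0.1566, 0.1308]
orientation: [-2.488, -1.916, 0.001]
force: [-0.0, -0.5, -0.1]
grip_width: -0.0
```

Run:
```python
from h import *
np.set_printoptions(precision=4,suppress=True)
t=env.snapshot("top");s=env.snapshot("side");st=env.sense()
print(st["time_s"],st["tcp_pos"],st["force"])
a=t["img"][160:220,310:385];b=s["img"][160:220,330:405]
cv2.imwrite("pics/c5.png",cv2.resize(np.hstack([a,b]),None,fx=5.3,fy=5.3,interpolation=2))
```

```text
13.65 [ 0.5008 -0.1568  0.1309] [-0.7457 -1.1731 -0.2431]
```

View pics/c5.png

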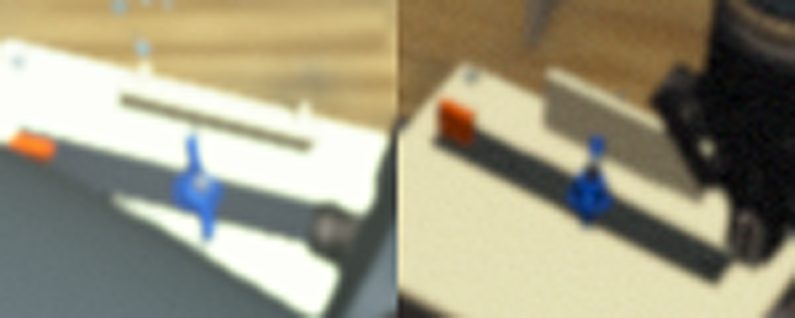

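Wings now lean about 9° from world x, against about 14° predicted. So the nut is at about 1.97 rad, one half-turn plus down. The strap is still home. Next, stroke 2, stopping short of the seat.

Run:
```python
from sim import *
P=[(-8,-38),(-20,-33),(-25,-24),(-28,-10),(-29,0),(-27,10),(-25,20),(-22,25),(-19,26)]
print(run(1.97,P));print(shifts(P,(.5006,-.1567)))
```

```text
[((-20, -33), 1.97), ((-25, -24), 1.8), ((-28, -10), 1.11), ((-29, 0), 0.74), ((-27, 10), 0.5), ((-25, 20), 0.41), ((-22, 25), 0.29), ((-19, 26), 0.17)]
[[37, 59], [27, 67], [24, 77], [24, 91], [26, 101], [30, 110], [35, 120], [39, 124], [42, 124]]
```

Call:
{"fn": "step_arm", "kwargs": {
  "commands": [
    [[0,0,0,20,30,0,-1],[0,0,0,37,59,0,-1],[0,0,0,37,59,-23,-1],[0,0,0,37,59,-47,-1],[0,0,0,37,59,-47,-1],[0,0,0,27,67,-47,-1],[0,0,0,24,77,-47,-1],[0,0,0,24,84,-47,-1],[0,0,0,24,91,-47,-1],[0,0,0,25,96,-47,-1]]
  ]
}}

```text
time_s: 14.9
tcp_pos: [0.5261, -0.0617, 0.084]
orientation: [2.49, 1.915, -0.0]
force: [-1.3, -2.6, -1.1]
grip_width: 0.0001
```

Call:
{"fn": "step_arm", "kwargs": {
  "commands": [
    [[0,0,0,1,5,0,-1],[0,0,0,3,10,0,-1],[0,0,0,5,14,0,-1],[0,0,0,8,20,0,-1],[0,0,0,10,24,0,-1],[0,0,0,12,27,0,-1],[0,0,0,14,28,0,-1],[0,0,0,15,28,0,-1],[0,0,0,16,28,0,-1],[0,0,0,16,28,0,-1]]
  ]
}}

```text
time_s: 16.15
tcp_pos: [0.5418, -0.0337, 0.0838]
orientation: [-2.49, -1.914, 0.0]
force: [-1.9, 2.8, 0.2]
grip_width: -0.0002
```

Call:
{"fn": "step_arm", "kwargs": {
  "commands": [
    [[0,0,0,1,0,0,-1],[0,0,0,1,0,0,-1],[0,0,0,2,0,0,-1],[0,0,0,2,0,0,-1],[0,0,0,2,0,0,-1],[0,0,0,2,0,0,-1],[0,0,0,2,0,0,-1],[0,0,0,2,0,0,-1],[0,0,0,2,0,0,-1],[0,0,0,2,0,0,-1]]
  ]
}}

```text
time_s: 17.4
tcp_pos: [0.5442, -0.0342, 0.084]
orientation: [2.49, 1.915, 0.0]
force: [-1.1, 2.2, -1.1]
grip_width: -0.0
```

Call:
{"fn": "step_arm", "kwargs": {
  "commands": [
    [[0,0,0,1,0,0,-1],[0,0,0,1,0,0,-1],[0,0,0,2,-1,0,-1],[0,0,0,2,-1,0,-1],[0,0,0,2,-1,0,-1],[0,0,0,2,-1,0,-1],[0,0,0,2,-1,0,-1],[0,0,0,2,-1,0,-1],[0,0,0,2,-1,0,-1],[0,0,0,2,-1,0,-1]]
  ]
}}

```text
time_s: 18.65
tcp_pos: [0.546, -0.0351, 0.0839]
orientation: [-2.49, -1.915, 0.0]
force: [-1.4, 2.3, 0.5]
grip_width: -0.0003
```

Run:
```python
from h import *
t=env.snapshot("top");s=env.snapshot("side");st=env.sense()
print(st["time_s"],st["tcp_pos"],st["force"])
```

```text
18.75 [ 0.54602471 -0.03505263  0.08390928] [-1.9209252   2.56315273 -0.3424443 ]
```

Call:
{"fn": "step_arm", "kwargs": {
  "commands": [
    [[0,0,0,1,0,0,-1],[0,0,0,1,0,0,-1],[0,0,0,1,0,0,-1],[0,0,0,2,0,0,-1],[0,0,0,2,0,0,-1],[0,0,0,2,0,0,-1],[0,0,0,2,0,0,-1],[0,0,0,2,0,0,-1],[0,0,0,2,0,0,-1],[0,0,0,2,0,0,-1]]
  ]
}}

```text
time_s: 20.0
tcp_pos: [0.5463, -0.035, 0.0838]
orientation: [-2.488, -1.914, 0.004]
force: [-6.5, 1.5, 2.8]
grip_width: -0.0003
```

Seat stop felt at about 6.5 N, close to the predicted x of 547. Backing off to look.

Call:
{"fn": "step_arm", "kwargs": {
  "commands": [
    [[0,0,0,-8,2,0,-1],[0,0,0,-25,5,0,-1],[0,0,0,-45,5,10,-1],[0,0,0,-55,0,46,-1],[0,0,0,-55,-40,56,-1],[0,0,0,-55,-80,66,-1],[0,0,0,-55,-130,76,-1],[0,0,0,-55,-160,76,-1],[0,0,0,-55,-160,76,-1],[0,0,0,-55,-160,76,-1]]
  ]
}}

```text
time_s: 21.25
tcp_pos: [0.4933, -0.1949, 0.1599]
orientation: [2.49, 1.914, 0.001]
force: [0.3, 0.1, -0.7]
grip_width: 0.0002
```

Run:
```python
from h import *
np.set_printoptions(precision=4,suppress=True)
t=env.snapshot("top");s=env.snapshot("side");st=env.sense()
print(st["time_s"],st["tcp_pos"],st["force"])
a=t["img"][160:220,310:385];b=s["img"][160:220,330:405]
cv2.imwrite("pics/c6.png",cv2.resize(np.hstack([a,b]),None,fx=5.3,fy=5.3,interpolation=2))
```

```text
21.35 [ 0.493  -0.194   0.1598] [-0.8833  0.1749 -0.0654]
```

View pics/c6.png

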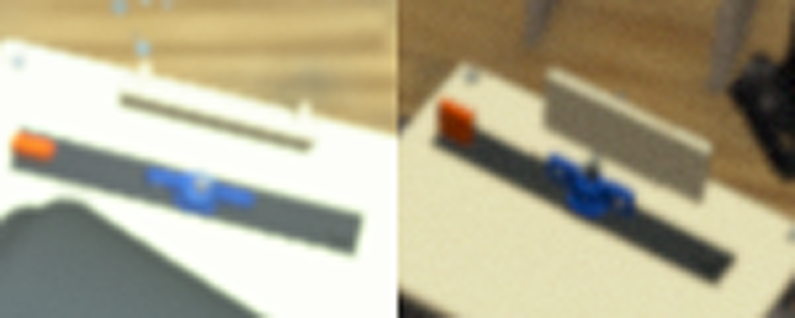

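Wings lie along the strap (crop (150,175)-(252,200), 13.8° against 13° for the strap). The orange tab is home, and the hand is clear.

```bash
python3 -c "
from bench import env
print(env.sign_off())"
```

```text
the job is handed in; nothing more can be done
None
```

The lint trap is closed: the strap is home around the stud, the wing nut is seated on it, and I handed the job in at about 21 s of the 70 s limit.

- **Strap:** I pushed it by the orange tab with the shut fingertips until it stopped, at about 5 N. The nut was still unscrewed by about 5 rad then.
- **Wing nut:** Two clockwise fingertip strokes and a slow creep brought it down until it met a firm stop at about 6.5 N. That was within 1 mm of the finger position I had predicted for the seat.
- **Last checks:** The final picture shows the wings lying along the strap, within about 1°. The strap is home, and the hand is clear with the fingertips at about z = 0.14 m. I did not re-measure the bystanders at the end, but the arm stayed away from them and they looked unmoved in the earlier pictures.
- **What disagreed:** The trap position from the two cameras differed by about 5 mm. I resolved it with the strap's contact position and the detected nut position. After the first stroke the wings were about 5° off prediction, which was harmless.
- **Not measured directly:** I read the forces only at the end of each move, so peaks in between were not seen. The nut being seated rests on the stop I felt and on the picture, not on a direct height measurement.

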